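# Zero the cap torque tester, seat the bottle cap and back it off to vent

### The job

Prepare the small glass bottle clamped in the torque tester for the steriliser: press the tester's white key fully down to zero it, then the green key fully down to start recording, one key at a time and never the red one. Then screw the bottle's blue cap down clockwise until it bottoms out, back it off a quarter turn so that it can vent, and finish still gripping the cap there, without letting go. Leave the vial, the beaker and the dish standing round the tester undisturbed.

Things in the scene. Friction and masses are not known exactly. Their poses are not given: they have to be found in the camera images.
- tester: Bench cap torque tester, fixed: white housing 210 x 136 mm, deck 40 mm above the table. Origin: under its centre at table height; x from the keys towards the bottle, z up. The keys lie in a row at x = -65 mm (y = -42, 0, 42 mm), the bottle's axis at x = +50 mm, y = 0. A black line on the deck on the bottle's +x side shows where the cap's white mark points when the cap is bottomed.
- bottle (a point): Foot of the glass bottle, on its axis, 42 mm above the table. The bottle is 56 mm across, its shoulder slopes from 94 to 106 mm above the table. Four rubber pegs (centres 36.5 mm from its axis, tops 69 mm above the table) hold it; it cannot turn or lift.
- screw_cap: The blue ribbed cap, 40 mm across, 26 mm tall, on the bottle's thread (right-handed, 4 mm a turn; it cannot come off). Origin: centre of the cap's underside, 118 mm above the table when bottomed; cap top 26 mm above the origin. These axes move up and down with the cap but do not turn with it.
- cap_grip (a point): Point on the cap's axis 18 mm above its underside (8 mm below its top), a good height for the TCP when gripping from above. It turns with the cap: its x axis points along the white mark on the cap's top.
- cap_turn (a joint): Angle of the cap in rad: 0 = bottomed out against a hard stop, growing as it is unscrewed (counter-clockwise from above); a quarter turn off is 1.57. Starts between 2.2 and 2.9. Thread friction about 0.06 N m; the cap stays where it is left.
- key_white_top (a point): Centre of the top face of the white key, 22 mm across, 61 mm above the table when up. Its housing is a black disc 38 mm across fixed on the tester's deck. Sits in one of three places in a row, 42 mm apart, drawn anew each time.
- key_green_top (a point): Centre of the top face of the green key; same size and height as the white one. Its housing is a black disc 38 mm across fixed on the tester's deck. Sits in one of three places in a row, 42 mm apart, drawn anew each time.
- key_red_top (a point): Centre of the top face of the red key (not to be pressed); same size and height. Its housing is a black disc 38 mm across fixed on the tester's deck. Sits in one of three places in a row, 42 mm apart, drawn anew each time.
- key_white (a joint): Travel of the white key in m: 0 up, 0.005 fully down (about 4 N), springs back.
- key_green (a joint): Travel of the green key in m: 0 up, 0.005 fully down (about 4 N), springs back.
- key_red (a joint): Travel of the red key in m: 0 up, 0.005 fully down; must stay up.
- vial: Bystander: small white vial, 31 mm across, 42 mm tall, standing on the table beside the tester. Origin under its centre.
- beaker: Bystander: small glass beaker, 45 mm across, 57 mm tall, on the other side of the tester. Origin under its centre.
- dish: Bystander: covered glass dish, 74 mm across, 18 mm tall, on the table behind the tester. Origin under its centre.
There are look-alikes about, which are no part of the job. There is more than one size of the tester; the one meant has the size given above.

How it is judged:
On the way, in this order (a step that is already met when the one before it is completed fails the run):
1. the white key is pressed down alone, the cap not yet screwed down (value of joint key_white above 0.0035 m and value of joint each of key_green, key_red below 0.001 m and value of joint cap_turn above 1.95 rad), for 0.1 s.
2. the green key is pressed down alone, the cap not yet screwed down (value of joint key_green above 0.0035 m and value of joint each of key_white, key_red below 0.001 m and value of joint cap_turn above 1.95 rad), for 0.1 s.
3. the cap is bottomed out (value of joint cap_turn below 0.08 rad), for 0.1 s.
At the end, for the whole second after the job is handed in: The cap stands a quarter turn (1.57 rad, within 0.35) back from bottomed, at rest and still gripped by the fingers with more than 3 N, the TCP within 25 mm of the cap's grip point; all keys up; vial, beaker and dish within 20 mm of where they stood (value of joint cap_turn between 1.22 and 1.92 rad and velocity of joint cap_turn between -0.1 and 0.1 rad/s and contact force between the fingers and screw_cap above 3 N and distance between the grasp point and cap_grip below 0.025 m and value of joint each of key_white, key_green, key_red below 0.0015 m and distance of each of vial, beaker, dish from where it was at the start of the episode below 0.02 m); the arm keeps its last pose, push and grip.
It fails at once if the red key is pressed (value of joint key_red above 0.002 m).
It fails at once if white and green keys are down together (value of joint each of key_white, key_green above 0.002 m).
It fails at once if the vial is knocked over or pushed away (distance of vial from where it was at the start of the episode above 0.02 m or angle between vial's own z axis and vertical above 0.5 rad).
It fails at once if the beaker is knocked over or pushed away (distance of beaker from where it was at the start of the episode above 0.02 m or angle between beaker's own z axis and vertical above 0.5 rad).
It fails at once if the dish is knocked over or pushed away (distance of dish from where it was at the start of the episode above 0.02 m or angle between dish's own z axis and vertical above 0.5 rad).
It also fails if it takes over 67 s, if anything falls off the work surface, if the arm or the gripper's body presses on something with over 40 N, if the wrist force passes 120 N, or if a joint passes its speed limit or range.

### The arm

A 6-joint arm with a two-finger parallel gripper is mounted at the origin on a cart in front of the work surface, level with it; the furniture and walls round the work are solid. World frame = base frame: x ahead of the robot, y to its left, z up, the work surface at z = 0. Lengths are in m, angles in rad, forces in N, time in s.
With the tool pointing down it reaches from about 0.35 to 0.85 m from the base axis. Payload 8.1 kg.
Tool frame: the origin (TCP) lies between the finger pads, 19 mm behind the fingertips; this is the grasp point; z points along the fingers, y is the line along which they close (so a half turn about z gives the same grasp; the last joint's range is limited). The gripper opens to 93 mm and grips with 3 to 60 N. Pads are 15 mm wide; open, the fingers measure 128 mm over their backs; the gripper's body (75 mm by 188 mm) begins 65 mm behind the grasp point.
Start: joints at [-1.433, 0.13, 1.488, -0, 1.523, -0.085], TCP at [0.133, -0.585, 0.237] pointing down, gripper open.
Joint ranges: [-2.96, 2.96], [-0.89, 2.26], [0.02, 2.5], [-1.34, 4.48], [0, 2.73], [-2.66, 2.66]. Speed limits (rad/s): [2.39, 2.39, 2.79, 3.14, 3.14, 3.14].

### API

Orientations are given as a rotation vector (axis times angle).
In Python, from plant import status, eyes, robot gives the robot as it stands. The module is installed in compiled form; this text tells all that it offers.
- The arm moves only by the tool servo_tool, never from a script. Its argument "plan" is text: rows parted by semicolons, each of 4 numbers parted by spaces: the shift along the tool's x, y, z in m, then the turn about the tool's z in degrees. A call has 1 to 12 rows; each row is the pose to reach, as a shift and turn from the pose commanded when the call began, along the tool's axes at that moment; what a row does not reach only later rows make up. A row lasts 1/12 s, in which the tool goes at most 41.7 mm and 7.16 degrees, less where a joint would pass 70% of its speed; a pose out of reach is approached as far as the arm can. A call with a gripper value outside its range is refused whole. "grip" is the closure, from -1 (fully open) to 1 (shut), set as the call begins (left out, the last holds). The fingers move at their own pace and stop on an object; "grip_force" is the grip in N (left out, the last holds). Time passes only in rows, so rows that repeat a pose let the fingers close. It gives the time, the measured TCP pose, the force, the opening and the grip force at its end, in the units of the state.
- status.read_state(): the state, without advancing time (a new reading comes with each control period).
- eyes.read_camera(name): name is "side" or "top"; returns a dict with "image" (384x512x3 uint8, blue, green, red), "fovy" (degrees; the focal length in pixels is half the picture's height over the tangent of half this angle, whatever the lens; pixels are square), "cx", "cy" (the principal point, pixels), "world_from_camera" (4x4, takes a point from camera to world coordinates). Camera axes: x right, y down, z forward; pixel columns grow to the right and rows downward; lengths in m; the calibration is good to about 2 mm. A picture is of the moment at which its call begins. There is no depth.
- robot.close_job(): hands the job in; it is judged then, once.
The state is a dict: "t": time; "q": joint angles; "dq": joint speeds; "joint_torque": joint torques, N m; "tool_pos": TCP position; "orientation": TCP orientation; "force": force on the tool from outside, world axes, zero at the start; "wrist_torque": the same for the moment, N m; "opening": finger opening in m; "gripper_force": force on a finger pad.
Only numpy, scipy, OpenCV 4.12 (cv2) and the standard library are available. Lean on these libraries where they do the work, as an engineer would, in place of code of your own. Each camera call takes 0.05 s, during which the arm holds its last target. There are 200 camera calls.

## Working session

There is one attempt and no reset: what is moved stays moved. The work goes in short steps, Python scripts to look and compute and a tool call to move; the robot and the scene stay as the last step left them, time stands still between calls to the robot, and variables do not carry over. Pictures are saved under pics/ and viewed, at most 10 in all, crops included, and the job is handed in when it is done.

Besides the shell and the picture viewer there is one more tool, called after "Request:" as name(argument=value, ...) on one line, values as JSON. servo_tool: Moves the arm, as the interface text tells. Its arguments: {"type":"object","properties":{"plan":{"type":"string"},"grip":{"type":"number"},"grip_force":{"type":"number"}},"required":["plan"]}

```bash
mkdir -p pics; cat > h.py <<'E'
import numpy as np, cv2
from plant import status, eyes, robot
def cam(n):
    c=eyes.read_camera(n); c['f']=c['image'].shape[0]/2/np.tan(np.radians(c['fovy'])/2); c['T']=np.array(c['world_from_camera']); return c
def ray(c,u,v):
    d=c['T'][:3,:3]@np.array([(u-c['cx'])/c['f'],(v-c['cy'])/c['f'],1]); return c['T'][:3,3],d
def onz(c,u,v,z):
    o,d=ray(c,u,v); return o+d*(z-o[2])/d[2]
def proj(c,p):
    q=np.linalg.inv(c['T'])@np.append(p,1); return q[:2]/q[2]*c['f']+[c['cx'],c['cy']]
def tri(c1,p1,c2,p2):
    o1,d1=ray(c1,*p1);o2,d2=ray(c2,*p2)
    s=np.linalg.lstsq(np.c_[d1,-d2],o2-o1,rcond=None)[0]
    a=o1+d1*s[0];b=o2+d2*s[1]; return (a+b)/2,np.linalg.norm(a-b)
E
python3 - <<'E'
from h import *
for n in('side','top'):
    c=cam(n); cv2.imwrite(f'pics/{n}0.png',c['image']); print(n,c['fovy'],c['cx'],c['cy'],c['T'].round(3).tolist())
print(status.read_state())
E
```

```text
side 47.28530833268016 257.0310906804756 184.26234874078924 [[-1.0, 0.02, 0.011, 0.534], [-0.001, 0.425, -0.905, 0.819], [-0.023, -0.905, -0.424, 0.526], [0.0, 0.0, 0.0, 1.0]]
top 44.59778926992186 257.5396494924551 190.10927265592102 [[-0.005, -0.984, 0.177, 0.345], [-1.0, 0.002, -0.013, -0.068], [0.013, -0.178, -0.984, 1.211], [0.0, 0.0, 0.0, 1.0]]
{'t': 0.1, 'q': array([-1.43338104e+00,  1.31094512e-01,  1.48913385e+00,  4.53263140e-06,
        1.52301773e+00, -8.54197112e-02]), 'dq': array([ 3.58210495e-05, -9.86320272e-04, -2.98904583e-03,  1.08920370e-03,
        8.50618771e-04, -9.84127909e-04]), 'joint_torque': array([ 6.15994031e-04, -5.61342788e+01, -4.93098700e+01,  7.69839529e-02,
        2.90998531e-02, -6.31431180e-05]), 'tool_pos': array([ 0.13254394, -0.5846911 ,  0.23650709]), 'orientation': array([-3.12047046e+00, -3.49120507e-01,  6.03735169e-05]), 'force': array([ 0.23028273, -0.18481352, -0.35836788]), 'wrist_torque': array([ 0.00850211, -0.04064362, -0.0160716 ]), 'gripper_force': 0.0, 'opening': 0.09245334182609517}
```

View pics/top0.png

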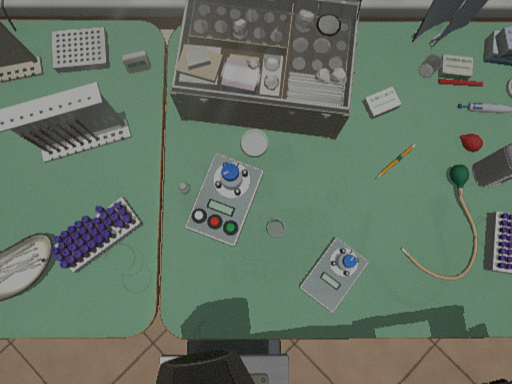

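View pics/side0.png

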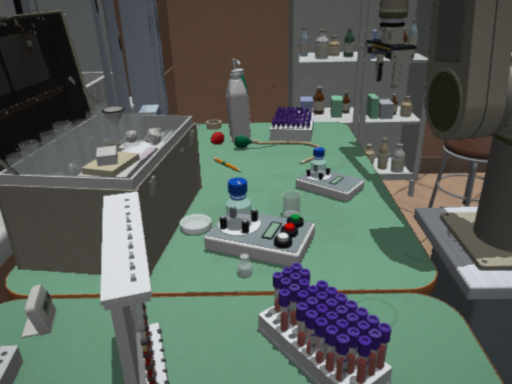

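The top view shows the right tester, with keys, at about (225,200): white key (199,216), red (214,222), green (231,228) and blue cap (230,172). The vial is at (184,187), the beaker at (276,228) and the dish at (254,142). In the side view the cap is at (237,187) and the keys at (283,239) white, (290,228) red and (296,220) green. 

Possible mix-ups: the small keyless tester at top (335,272), with its cap at (349,261), and the red bulb at (471,142). I choose the larger three-key tester.

```bash
python3 - <<'E'
from h import *
t=cam('top');s=cam('side')
def blobs(c,roi):
    x0,y0,x1,y1=roi; im=c['image'][y0:y1,x0:x1]; h=cv2.cvtColor(im,cv2.COLOR_BGR2HSV)
    H,S,V=[h[...,i].astype(int) for i in range(3)]
    M={'blue':(abs(H-110)<14)&(S>120)&(V>50),'red':((H<8)|(H>172))&(S>140)&(V>70),'green':(abs(H-68)<14)&(S>150)&(V>40)}
    for k,m in M.items():
        n,l,st,ce=cv2.connectedComponentsWithStats(m.astype(np.uint8))
        for i in range(1,n):
            if st[i,4]>8: print(k,(ce[i]+[x0,y0]).round(1),st[i]+[x0,y0,0,0,0])
print('top');blobs(t,(185,150,265,245)); print('side');blobs(s,(205,170,318,262))
a=cv2.resize(t['image'][145:250,175:295],None,fx=5,fy=5,interpolation=cv2.INTER_CUBIC)
b=cv2.resize(s['image'][170:275,200:320],None,fx=5,fy=5,interpolation=cv2.INTER_CUBIC)
cv2.imwrite('pics/ct.png',a);cv2.imwrite('pics/cs.png',b)
# box top rim
print('box near-left corner tri', tri(t,(176,98),s,(187,140)))
E
```

```text
top
blue [230.  171.5] [222 163  17  18 213]
red [214.1 220.8] [210 217   9   9  66]
green [229.9 226.9] [226 223   9   9  52]
side
blue [237.2 187.1] [228 177  19  23 329]
red [289.3 226. ] [284 222  11   9  72]
green [294.8 217.8] [290 215  10   7  57]
box near-left corner tri (array([0.6850236 , 0.08705747, 0.27993649]), np.float64(0.045665688524238385))
```

View pics/ct.png

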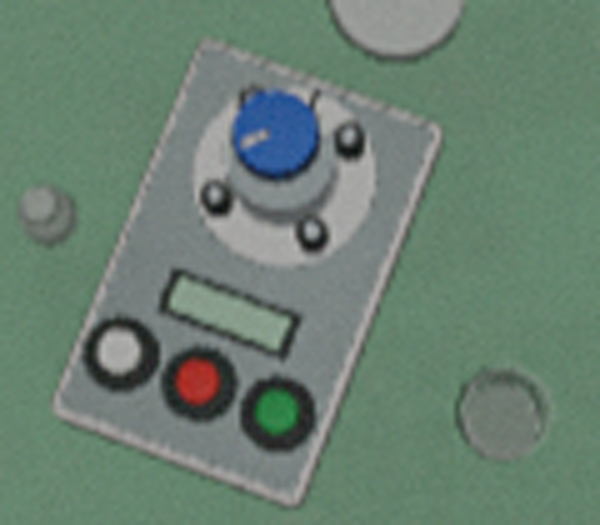

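View pics/cs.png

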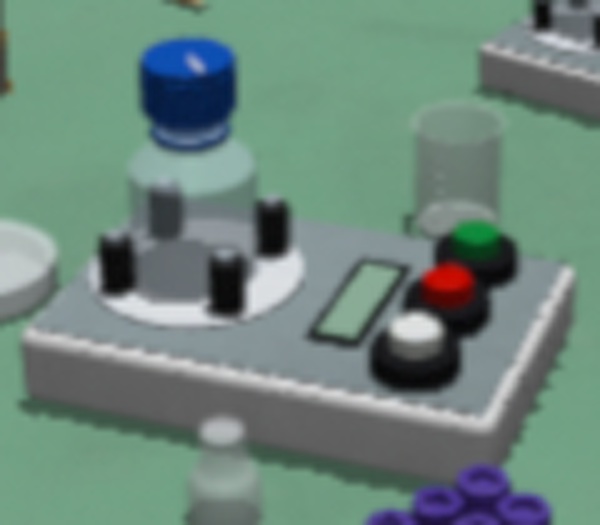

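The crops confirm the choice. In the top crop the white, red and green keys are at about (120,350), (199,381) and (277,411), and the cap top is at (277,131) with its mark pointing left. In the side crop the key tops are at (415,328), (448,279) and (477,235), and the cap top is at (188,58).

```bash
python3 - <<'E'
from h import *
from scipy.spatial.transform import Rotation as R
t=cam('top');s=cam('side')
T=lambda x,y:((x+.5)/5-.5+175,(y+.5)/5-.5+145); S=lambda x,y:((x+.5)/5-.5+200,(y+.5)/5-.5+170)
P={}
for n,a,b,z in [('white',(120,350),(415,325),.061),('red',(199,380),(448,278),.061),('green',(277,411),(477,234),.061),('cap',(276,131),(188,57),.1455)]:
    p,e=tri(t,T(*a),s,S(*b)); P[n]=p; print(n,p.round(4),round(e,4),'plane top',onz(t,*T(*a),z).round(4),'side',onz(s,*S(*b),z).round(4))
cor=np.array([onz(t,*T(*a),.04)[:2] for a in[(205,40),(440,127),(297,505),(55,410)]]);print('corners',cor.round(4),cor.mean(0).round(4), [np.linalg.norm(cor[i]-cor[i-1]).round(4) for i in range(4)])
ax=cor[0]+cor[1]-cor[2]-cor[3]; ax/=np.linalg.norm(ax); yaw=np.arctan2(ax[1],ax[0]); print('yaw',np.degrees(yaw))
c=cor.mean(0); ay=np.array([-ax[1],ax[0]]); print('model cap',c+.05*ax,'keys',[(c-.065*ax+k*ay).round(4).tolist() for k in(.042,0,-.042)])
m=onz(t,*T(255,140),.146)-onz(t,*T(276,131),.146); print('capturn deg',(np.degrees(np.arctan2(m[1],m[0])-yaw))%360)
for n,p,z in[('vial',T(45,205),.042),('beaker',T(503,400),.057),('dish',(254,142),.018)]: print(n,onz(t,*p,z).round(3))
st=status.read_state(); M=R.from_rotvec(st['orientation']).as_matrix(); print(M.round(3))
# box rim: front edge in top view, at several heights
for z in(0.1,.15,.2,.25): print(z,onz(t,176,97,z).round(3),onz(t,338,131,z).round(3),'side proj',proj(s,onz(t,176,97,z)).round(),proj(s,onz(t,338,131,z)).round())
E
```

```text
white [0.4929 0.0628 0.0585] 0.0016 plane top [0.4918 0.0626 0.061 ] side [0.4939 0.0666 0.061 ]
red [0.4776 0.0237 0.0571] 0.0006 plane top [0.4768 0.0234 0.061 ] side [0.4783 0.0302 0.061 ]
green [ 0.4623 -0.0149  0.0561] 0.0009 plane top [ 0.4614 -0.0151  0.061 ] side [ 0.4635 -0.0064  0.061 ]
cap [ 0.5846 -0.0176  0.1424] 0.0008 plane top [ 0.5835 -0.0177  0.1455] side [ 0.5846 -0.0109  0.1455]
corners [[ 0.6552  0.0241]
 [ 0.609  -0.0967]
 [ 0.4166 -0.0243]
 [ 0.4643  0.0969]] [ 0.5363 -0.    ] [np.float64(0.2042), np.float64(0.1293), np.float64(0.2056), np.float64(0.1303)]
yaw -20.750496716166978
model cap [ 0.58303885 -0.01773682] keys [[0.4904, 0.0623], [0.4755, 0.023], [0.4606, -0.0163]]
capturn deg 134.42773702338607
vial [0.568 0.104 0.042]
beaker [ 0.467 -0.127  0.057]
dish [ 0.69  -0.075  0.018]
[[ 0.975  0.221 -0.   ]
 [ 0.221 -0.975  0.001]
 [ 0.    -0.001 -1.   ]]
0.1 [0.782 0.12  0.1  ] [ 0.694 -0.282  0.1  ] side proj [129. 235.] [202. 155.]
0.15 [0.763 0.111 0.15 ] [ 0.678 -0.273  0.15 ] side proj [137. 209.] [206. 138.]
0.2 [0.743 0.103 0.2  ] [ 0.663 -0.263  0.2  ] side proj [145. 182.] [210. 121.]
0.25 [0.724 0.094 0.25 ] [ 0.647 -0.253  0.25 ] side proj [154. 154.] [214. 102.]
```

Request:
servo_tool(plan="0.01 -0.011 0 2; 0.03 -0.034 0 4; 0.055 -0.062 0 6; 0.08 -0.09 0 8; 0.105 -0.118 0 10; 0.13 -0.146 0 12; 0.155 -0.174 0 14; 0.18 -0.202 0 16; 0.205 -0.23 0 17; 0.23 -0.258 0 17; 0.245 -0.275 0 17; 0.25 -0.28 0 17", grip=1, grip_force=20)

```text
t: 1.3
tool_pos: [0.3158, -0.2542, 0.2377]
orientation: [-3.139, 0.111, -0.002]
force: [0.4, -0.4, 0.5]
opening: 0.0177
gripper_force: 0.0
```

Request:
servo_tool(plan="0.01 -0.02 0 2; 0.025 -0.052 0 4; 0.04 -0.087 0 6; 0.056 -0.122 0 8; 0.073 -0.157 0 10; 0.089 -0.192 0 12; 0.105 -0.227 0 14; 0.121 -0.262 0 16.5; 0.136 -0.295 0.02 16.5; 0.148 -0.32 0.045 16.5; 0.153 -0.33 0.07 16.5; 0.154 -0.331 0.09 16.5")

```text
t: 2.3
tool_pos: [0.4931, 0.0635, 0.1454]
orientation: [-3.091, 0.561, 0.001]
force: [0.3, -1.0, -0.6]
opening: 0.0007
gripper_force: 0.0
```

Request:
servo_tool(plan="0 0 0.01 0; 0 0 0.02 0; 0 0 0.02 0")

```text
t: 2.55
tool_pos: [0.4915, 0.061, 0.1257]
orientation: [3.089, -0.566, -0.004]
force: [-0.2, -0.2, -0.4]
opening: 0.0005
gripper_force: 0.0
```

```bash
python3 - <<'E'
from h import *
from scipy.spatial.transform import Rotation as R
st=status.read_state(); print(st['tool_pos'],st['q'].round(3),st['opening'],st['force']); M=R.from_rotvec(st['orientation']).as_matrix(); print(M.round(3))
for n,p in(('white',[.492,.0628]),('green',[.4616,-.0152]),('cap',[.584,-.0177])): print(n,M.T@(np.array(p+[st['tool_pos'][2]])-st['tool_pos']))
s=cam('side'); cv2.imwrite('pics/s1.png',cv2.resize(s['image'][130:280,190:340],None,fx=4,fy=4,interpolation=cv2.INTER_CUBIC))
E
```

```text
[0.49153429 0.06103654 0.12565275] [ 0.02  -0.068  1.9   -0.     1.313  1.954] 0.0005041012854773679 [-0.23593071 -0.22514785 -0.39377086]
[[ 0.935 -0.355 -0.003]
 [-0.355 -0.935 -0.   ]
 [-0.003  0.001 -1.   ]]
white [-1.90217309e-04 -1.81397514e-03 -1.87278258e-06]
green [-0.00094025  0.08189735  0.00010883]
cap [ 0.11438438  0.04081062 -0.00023846]
```

View pics/s1.png

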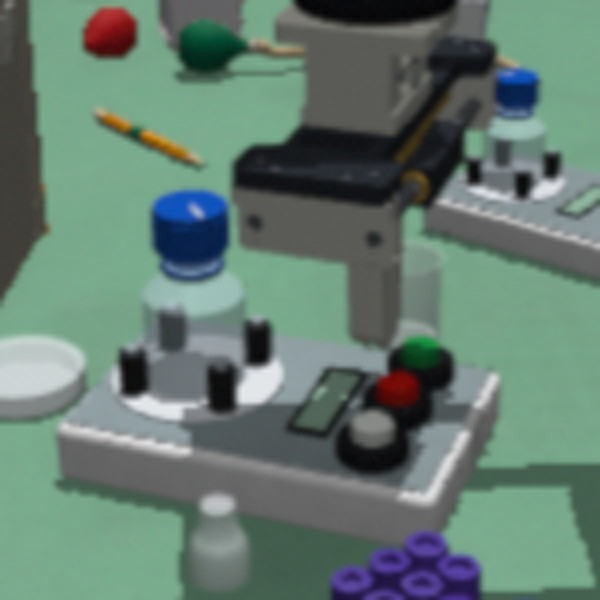

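Request:
servo_tool(plan="0 -0.001 0.015 0; 0 -0.0015 0.03 0; 0 -0.0018 0.038 0; 0 -0.0018 0.042 0; 0 -0.0018 0.045 0; 0 -0.0018 0.047 0; 0 -0.0018 0.049 0; 0 -0.0018 0.05 0; 0 -0.0018 0.05 0; 0 -0.0018 0.05 0")

```text
t: 3.43
tool_pos: [0.4938, 0.0634, 0.0781]
orientation: [3.09, -0.565, 0.002]
force: [0.4, -1.9, 1.7]
opening: 0.0002
gripper_force: 1.1
```

Request:
servo_tool(plan="0 0 0.002 0; 0 0 0.003 0; 0 0 0.004 0; 0 0 0.0045 0; 0 0 0.0045 0; 0 0 0.0045 0")

```text
t: 3.93
tool_pos: [0.494, 0.0635, 0.0748]
orientation: [-3.09, 0.565, -0.002]
force: [-6.0, -2.0, 17.7]
opening: 0.0008
gripper_force: 8.8
```

Request:
servo_tool(plan="0 0 -0.01 0; 0 0 -0.03 0; 0 0.01 -0.035 0; -0.001 0.035 -0.035 0; -0.001 0.065 -0.035 0; -0.001 0.08 -0.035 0; -0.001 0.084 -0.035 0; -0.001 0.084 -0.03 0; -0.001 0.084 -0.02 0; -0.001 0.084 -0.011 0; -0.001 0.084 -0.011 0; -0.001 0.084 -0.011 0")

```text
t: 4.93
tool_pos: [0.4616, -0.0138, 0.0824]
orientation: [-3.091, 0.564, 0.005]
force: [-0.1, 0.2, 0.3]
opening: 0.0002
gripper_force: 0.0
```

Request:
servo_tool(plan="0 0 0.002 0; 0 0 0.004 0; 0 0 0.006 0; 0 0 0.008 0; 0 0 0.009 0; 0 0 0.01 0; 0 0 0.01 0; 0 0 0.01 0")

```text
t: 5.6
tool_pos: [0.463, -0.0144, 0.0749]
orientation: [-3.09, 0.565, -0.001]
force: [-2.9, 2.4, 9.4]
opening: 0.0002
gripper_force: 5.0
```

Request:
servo_tool(plan="0 0 0.001 0; 0 0 0.001 0; 0 0 0.001 0; 0 0 0.001 0")

```text
t: 5.93
tool_pos: [0.4631, -0.0144, 0.0748]
orientation: [-3.09, 0.565, -0.001]
force: [-7.7, 3.0, 18.8]
opening: 0.0004
gripper_force: 9.2
```

Request:
servo_tool(plan="0 0 -0.01 0; 0 0 -0.03 0; 0 0 -0.06 0; 0 0 -0.09 0; 0 0 -0.115 0; 0 0 -0.125 0; 0 0 -0.125 0", grip=-1)

```text
t: 6.52
tool_pos: [0.4643, -0.0151, 0.2009]
orientation: [3.09, -0.566, 0.009]
force: [0.1, -0.0, -0.0]
opening: 0.0423
gripper_force: 0.0
```

```bash
python3 - <<'E'
from h import *
from scipy.spatial.transform import Rotation as R
st=status.read_state(); print(st['tool_pos'],st['q'].round(3),st['opening'],st['force']); M=R.from_rotvec(st['orientation']).as_matrix(); print(M.round(3))
print(M.T@(np.array([.584,-.0177,.138])-st['tool_pos']))
E
```

```text
[ 0.46429859 -0.0150555   0.20092145] [-0.143 -0.231  1.904 -0.     1.463  1.79 ] 0.04226040673284505 [ 0.1460906  -0.02085301 -0.006155  ]
[[ 0.935 -0.354  0.005]
 [-0.354 -0.935 -0.001]
 [ 0.005 -0.001 -1.   ]]
[ 0.11253886 -0.03986055  0.06356628]
```

Request:
servo_tool(plan="0.01 -0.003 0 -5; 0.03 -0.011 0 -12; 0.055 -0.02 0 -19; 0.08 -0.029 0 -26; 0.1 -0.035 0 -33; 0.11 -0.039 0 -40; 0.1125 -0.0399 0 -47; 0.1125 -0.0399 0 -54; 0.1125 -0.0399 0 -61; 0.1125 -0.0399 0 -68; 0.1125 -0.0399 0 -75; 0.1125 -0.0399 0 -82")

```text
t: 7.52
tool_pos: [0.5807, -0.0171, 0.195]
orientation: [-2.697, -1.608, 0.005]
force: [-0.1, -1.0, 0.3]
opening: 0.0932
gripper_force: 0.0
```

Request:
servo_tool(plan="0 0 0 -7; 0 0 0 -14; 0 0 0 -21; 0 0 0 -28; 0 0 0 -35; 0 0 0 -42; 0 0 0 -49; 0 0 0 -56; 0 0 0 -63; 0 0 0 -70; 0 0 0 -75; 0 0 0 -78")

```text
t: 8.52
tool_pos: [0.5807, -0.0172, 0.195]
orientation: [-1.085, -2.945, 0.002]
force: [0.2, 0.4, 1.1]
opening: 0.0928
gripper_force: 0.0
```

Request:
servo_tool(plan="0 0 0 0; 0 0 0 0; 0 0 0 0")

```text
t: 8.77
tool_pos: [0.5812, -0.0172, 0.1965]
orientation: [-1.096, -2.942, 0.001]
force: [0.4, -0.3, 0.9]
opening: 0.0935
gripper_force: 0.0
```

```bash
python3 - <<'E'
from h import *
from scipy.spatial.transform import Rotation as R
st=status.read_state(); print(st['tool_pos'],st['q'].round(3),st['opening'],st['force']); M=R.from_rotvec(st['orientation']).as_matrix(); print(M.round(3))
print(M.T@(np.array([.584,-.0177,.138])-st['tool_pos']))
s=cam('side'); cv2.imwrite('pics/s2.png',cv2.resize(s['image'][110:260,170:320],None,fx=4,fy=4,interpolation=cv2.INTER_CUBIC))
E
```

```text
[ 0.58124634 -0.01715564  0.19650428] [-0.118  0.105  1.591 -0.     1.448 -0.975] 0.0934707530868463 [ 0.37846209 -0.26848302  0.94866492]
[[-0.756  0.654 -0.002]
 [ 0.654  0.756  0.   ]
 [ 0.002 -0.001 -1.   ]]
[-0.00253241  0.00145651  0.05849867]
```

View pics/s2.png

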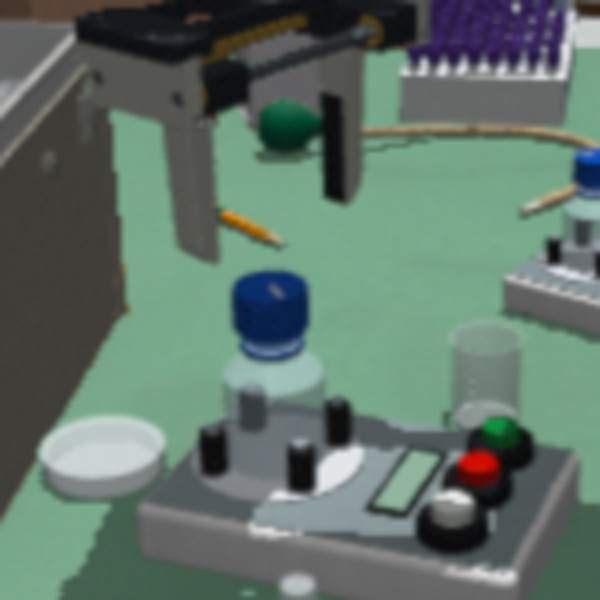

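The fingers straddle the cap: tips at about (198,255) and (338,200), cap top at (270,288), mark unmoved. Next I descend and grip.

Request:
servo_tool(plan="-0.001 0.001 0.01 0; -0.0025 0.0015 0.025 0; -0.0025 0.0015 0.04 0; -0.0025 0.0015 0.05 0; -0.0025 0.0015 0.056 0; -0.0025 0.0015 0.058 0; -0.0025 0.0015 0.058 0; -0.0025 0.0015 0.058 0")

```text
t: 9.48
tool_pos: [0.5852, -0.0177, 0.1406]
orientation: [1.093, 2.944, 0.0]
force: [0.6, 1.0, 0.3]
opening: 0.0929
gripper_force: 0.0
```

Request:
servo_tool(plan="0 0 0 0; 0 0 0 0; 0 0 0 0; 0 0 0 0; 0 0 0 0; 0 0 0 0; 0 0 0 0; 0 0 0 0; 0 0 0 0", grip=1, grip_force=30)

```text
t: 10.23
tool_pos: [0.5843, -0.0182, 0.1399]
orientation: [-1.093, -2.944, 0.002]
force: [-0.5, 0.3, 3.7]
opening: 0.0393
gripper_force: 30.0
```

Request:
servo_tool(plan="0 0 0 3; 0 0 0.0001 8; 0 0 0.0002 14; 0 0 0.0002 20; 0 0 0.0003 26; 0 0 0.0004 32; 0 0 0.0004 38; 0 0 0.0005 44; 0 0 0.0005 50; 0 0 0.0006 56; 0 0 0.0007 62; 0 0 0.0007 66")

```text
t: 11.23
tool_pos: [0.585, -0.018, 0.1393]
orientation: [2.526, 1.867, 0.0]
force: [1.2, -1.4, -1.1]
opening: 0.0396
gripper_force: 30.0
```

```bash
python3 - <<'E'
from h import *
st=status.read_state(); print(st['tool_pos'],st['q'].round(3),st['opening'],st['force'],st['wrist_torque'],st['gripper_force'])
E
```

```text
[ 0.58495902 -0.01803743  0.13929121] [-1.180e-01  1.570e-01  1.642e+00 -1.000e-03  1.343e+00  1.800e-01] 0.03960464010431342 [ 1.19372322 -1.36981212 -1.07113641] [-0.26550599 -0.30323752  0.02343455] 29.993889927864075
```

Request:
servo_tool(plan="0 0 0 3; 0 0 0.0001 8; 0 0 0.0002 14; 0 0 0.0002 20; 0 0 0.0003 26; 0 0 0.0004 32; 0 0 0.0004 38; 0 0 0.0005 44; 0 0 0.0005 50; 0 0 0.0006 55; 0 0 0.0006 58; 0 0 0.0006 58")

```text
t: 12.23
tool_pos: [0.5853, -0.0185, 0.1387]
orientation: [3.113, 0.413, 0.002]
force: [3.5, -4.5, -3.4]
opening: 0.0394
gripper_force: 30.0
```

```bash
cat >st.py <<'E'
from h import *
st=status.read_state(); print(st['t'],st['tool_pos'].round(4),'q6',st['q'][5].round(4),st['opening'].round(4),st['force'].round(1),st['wrist_torque'].round(3),st['gripper_force'],st['joint_torque'].round(2)[5])
E
python3 st.py
```

```text
Traceback (most recent call last):
  File "st.py", line 2, in <module>
    st=status.read_state(); print(st['t'],st['tool_pos'].round(4),'q6',st['q'][5].round(4),st['opening'].round(4),st['force'].round(1),st['wrist_torque'].round(3),st['gripper_force'],st['joint_torque'].round(2)[5])
                                                                                           ^^^^^^^^^^^^^^^^^^^
AttributeError: 'float' object has no attribute 'round'
```

Request:
servo_tool(plan="0 0 0 2; 0 0 0.0001 4; 0 0 0.0001 6; 0 0 0.0001 8; 0 0 0.0001 8")

```text
t: 12.65
tool_pos: [0.5853, -0.0186, 0.1386]
orientation: [3.134, 0.198, 0.002]
force: [4.1, -4.2, -2.4]
opening: 0.0394
gripper_force: 30.0
```

```bash
python3 st.py
```

```text
Traceback (most recent call last):
  File "st.py", line 2, in <module>
    st=status.read_state(); print(st['t'],st['tool_pos'].round(4),'q6',st['q'][5].round(4),st['opening'].round(4),st['force'].round(1),st['wrist_torque'].round(3),st['gripper_force'],st['joint_torque'].round(2)[5])
                                                                                           ^^^^^^^^^^^^^^^^^^^
AttributeError: 'float' object has no attribute 'round'
```

```bash
sed -i "s/st\['opening'\].round(4)/st['opening']/" st.py; python3 st.py
```

```text
12.65 [ 0.5853 -0.0186  0.1386] q6 1.3265 0.039385696558488496 [ 4.1 -4.2 -2.4] [-0.825 -0.644 -0.008] 29.995189905166626 0.75
```

Request:
servo_tool(plan="0 0 0 2; 0 0 0.0001 4; 0 0 0.0001 6; 0 0 0.0001 6")

```text
t: 12.98
tool_pos: [0.5859, -0.0186, 0.1387]
orientation: [3.14, 0.035, 0.004]
force: [6.3, -5.3, -3.2]
opening: 0.0395
gripper_force: 30.0
```

```bash
python3 st.py
```

```text
12.9833 [ 0.5859 -0.0186  0.1387] q6 1.4305 0.03951838989784108 [ 6.3 -5.3 -3.2] [-0.835 -1.22   0.756] 29.999143481254578 1.54
```

Request:
servo_tool(plan="0 0 0 2; 0 0 0 4; 0 0 0 4")

```text
t: 13.23
tool_pos: [0.5857, -0.0187, 0.1388]
orientation: [3.139, -0.075, 0.003]
force: [3.3, -5.0, -2.9]
opening: 0.0396
gripper_force: 30.0
```

```bash
python3 st.py; python3 - <<'E'
from h import *
t=cam('top'); cv2.imwrite('pics/t3.png',cv2.resize(t['image'][120:250,170:300],None,fx=4,fy=4,interpolation=cv2.INTER_CUBIC))
E
```

```text
13.2333 [ 0.5857 -0.0187  0.1388] q6 1.5003 0.03963632040238427 [ 3.3 -5.  -2.9] [-0.933 -0.791  0.63 ] 29.99982923269272 1.39
```

View pics/t3.png

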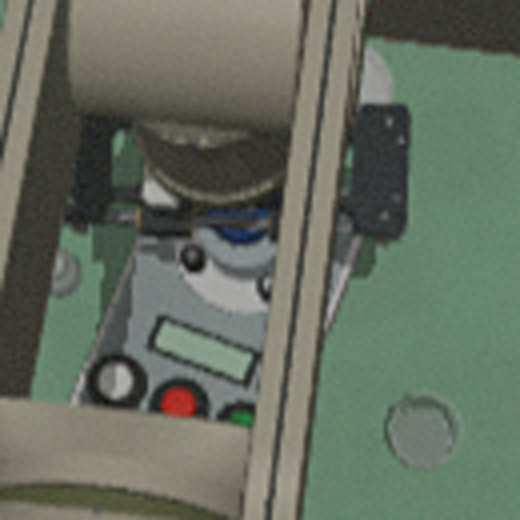

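The top view is mostly blocked by the arm. It shows the gripper over the cap at (240,220), and the vial, beaker and dish unmoved. Wrist torque levelled off at about 0.7 N m after roughly 138° of turn, matching the 134° read from the mark, so the cap is bottomed. Next I back it off a quarter turn.

Request:
servo_tool(plan="0 0 0 -3; 0 0 -0.0001 -8; 0 0 -0.0002 -14; 0 0 -0.0002 -20; 0 0 -0.0003 -26; 0 0 -0.0004 -32; 0 0 -0.0004 -38; 0 0 -0.0005 -44; 0 0 -0.0005 -50; 0 0 -0.0006 -56; 0 0 -0.0007 -62; 0 0 -0.0007 -67")

```text
t: 14.28
tool_pos: [0.5852, -0.0177, 0.1395]
orientation: [2.654, 1.68, 0.001]
force: [1.6, -0.4, -0.4]
opening: 0.0395
gripper_force: 30.0
```

Request:
servo_tool(plan="0 0 -0.0001 -6; 0 0 -0.0002 -12; 0 0 -0.0002 -18; 0 0 -0.0003 -23; 0 0 -0.0003 -26; 0 0 -0.0003 -26; 0 0 -0.0003 -26; 0 0 -0.0003 -26")

```text
t: 14.95
tool_pos: [0.5848, -0.0176, 0.1397]
orientation: [2.218, 2.225, 0.0]
force: [-0.1, -0.4, 3.8]
opening: 0.0397
gripper_force: 30.0
```

```bash
python3 st.py; python3 - <<'E'
from h import *
t=cam('side'); cv2.imwrite('pics/s4.png',cv2.resize(t['image'][140:280,170:310],None,fx=4,fy=4,interpolation=cv2.INTER_CUBIC))
E
```

```text
14.95 [ 0.5848 -0.0176  0.1397] q6 -0.1212 0.03974100229330012 [-0.1 -0.4  3.8] [-0.147  0.07   0.074] 30.00067412853241 -0.01
```

View pics/s4.png

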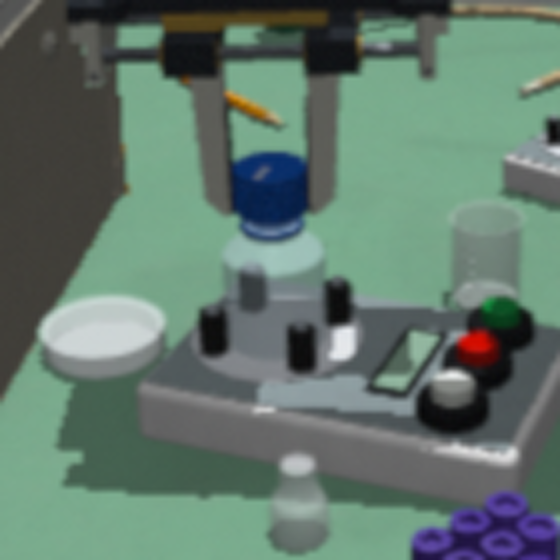

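The side view shows the fingers holding the cap at (271,185), with the mark at about (262,173) pointing down-left, as expected for a quarter turn off. The keys are up, and the vial, beaker and dish are in place.

```bash
python3 -c "
from plant import robot; print(robot.close_job())"
```

```text
the job is handed in; nothing more can be done
None
```

I pressed the white key and then the green key fully down, screwed the cap to its stop, backed it off about 90° and handed the job in with the cap still gripped at 30 N; the judge returned no verdict.

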